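# Find the box spanner that fits the centrifuge rotor nut

## Robot

A 6-joint arm with a two-finger parallel gripper is mounted at the origin on the work surface. World frame = base frame: x ahead of the robot, y to its left, z up, the work surface at z = 0. Lengths are in m, angles in rad, forces in N, time in s.
With the tool pointing down it reaches from about 0.25 to 0.775 m from the base axis. Payload 4 kg.
Tool frame: the origin (TCP) lies midway between the tips of the shut fingers; the grasp point (between the pads) lies 19 mm behind it; z points along the fingers, y is the line along which they close (so a half turn about z gives the same grasp; the last joint's range is limited). The gripper opens to 94 mm and grips with 3 to 60 N. Pads are 16 mm wide; open, the fingers measure 119 mm over their backs; the gripper's body (75 mm by 177 mm) begins 78 mm behind the grasp point.
Start: joints at [-1.264, 0.087, 1.371, -0, 1.684, -0.103], TCP at [0.219, -0.504, 0.181] pointing down, gripper open.
Joint ranges: [-3.1, 3.1], [-0.76, 2.03], [0.27, 2.55], [-1.08, 4.22], [0.17, 2.65], [-2.57, 2.57]. Speed limits (rad/s): [2.79, 2.79, 3.14, 3.14, 3.14, 3.14].

## Interface

Orientations are given as a unit quaternion [w, x, y, z].
In Python, from rig import robot gives the robot as it stands.
- The arm moves only by the tool hand_motion, called after "Request:" by a JSON object that holds its "api" and its "payload", one argument or row to a line. Schema: {"type":"object","properties":{"increments":{"type":"array","items":{"type":"array","items":{"type":"number"},"minItems":7,"maxItems":7},"minItems":1,"maxItems":12},"force":{"type":"number"},"only":{"type":"string"},"quiet":{"type":"boolean"},"lines":{"type":"string"}},"required":["increments"],"additionalProperties":false}. increments is a list of rows, 1 to 12 of them, each of 7 numbers: the finger opening in m, then dx, dy, dz in m, then a rotation vector rx, ry, rz in rad; each row shifts and turns the commanded pose from where the row before left it, along the tool's axes as they then stand; what a row does not reach is not made up. A row lasts 1/12 s, in which the tool goes at most 0.0417 m and 0.125 rad, less where a joint would pass 70% of its speed; a pose out of reach is approached as far as the arm can. The fingers move at their own pace and stop on an object; force is the grip in N (left out, the last holds). Time passes only in rows, so rows that do not move let the fingers close. The tool returns the time, the measured TCP pose, the force, the opening and the grip force at its end. only (a regular expression) keeps the lines of the reply that match it, lines (a string "A,B") keeps lines A to B, and quiet returns only ok. Input that does not fit is refused with a message, and nothing moves.
- robot.read_state(): the state, without advancing time (a new reading comes with each control period).
- robot.read_camera(name): name is "scene" or "top" or "wrist"; returns a dict with "image" (384x512x3 uint8, red, green, blue), "fovy" (degrees; the focal length in pixels is half the picture's height over the tangent of half this angle, whatever the lens; pixels are square), "cx", "cy" (the principal point, pixels), "D" ([k1, k2, p1, p2, k3] as OpenCV has them; the pictures are not rectified), "view" (4x4, takes a point from world to camera coordinates). Camera axes: x right, y up, looking along -z (the intrinsics and any distortion apply to the point x, -y, -z); pixel columns grow to the right and rows downward; lengths in m; the calibration is good to about 2 mm. A picture is of the moment at which its call begins. There is no depth.
- robot.close_job(): hands the job in; it is judged then, once.
The state is a dict: "time": time; "joints": joint angles; "dq": joint speeds; "tau": joint torques, N m; "tool_pos": TCP position; "tool_rot": TCP orientation; "force": force on the tool from outside, world axes, zero at the start; "moment": the same for the moment, N m; "width": finger opening in m; "grip_force": force on a finger pad.
Only numpy, scipy, OpenCV 4.12 (cv2) and the standard library are available. Lean on these libraries where they do the work, as an engineer would, in place of code of your own. Each camera call takes 0.05 s, during which the arm holds its last target. There are 200 camera calls.

## Task

The rotor in the centrifuge is about to be unscrewed: try the T-handled box spanners from the rack on its brass nut, standing each one that does not fit upright back in a rack hole, until you have the one that goes fully home over the nut. Finish holding that spanner: keep the gripper closed on its handle, with the spanner upright and still, fully home on the nut, and the other two standing in the rack. Leave the other things on the bench where they are.

Things in the scene. Friction and masses are not known exactly. Their poses are not given: they have to be found in the camera images.
- centrifuge: fixed beige bench centrifuge, 200 x 200 x 85 mm, round bowl in its top. Origin: centre of underside. In the bowl a fixed aluminium rotor, 110 mm across, with a dark hub ring (60 mm outside, rim 101 mm above the bench) round a brass hex nut. One of three rotors, not told which: nut 15, 22 or 29 mm across flats, ring bore 32, 40 or 48.4 mm. The other two stand on the teal block behind it
- nut_seat (a point): foot of the nut of the rotor in the centrifuge, on its axis, 91 mm above the bench; z up, x square to a pair of the nut's flats. The nut rises 18 mm from here (upper 8 mm tapered by 2 mm a side), the ring round it 10 mm. The mouth of the fitting spanner comes down to this point; a smaller one stops on the nut (18 mm higher), a bigger one on the ring (10 mm higher)
- rack: blue block 85 x 260 mm, 20 mm high, with a row of three round holes 49 mm across and 14 mm deep (floor 6 mm above the bench), 80 mm apart along its y axis; fixed during a run. Origin: centre of its underside; the middle hole is over it. One spanner stands in each hole, in any order
- rack_hole0 (a point): centre of the mouth of a hole of the rack, 20 mm above the bench (hole at -80 mm along the rack's y)
- rack_hole1 (a point): centre of the mouth of a hole of the rack, 20 mm above the bench (hole at 0 mm along the rack's y)
- rack_hole2 (a point): centre of the mouth of a hole of the rack, 20 mm above the bench (hole at 80 mm along the rack's y)
- spanner_s: small T-handled box spanner, yellow handle, 106 mm tall, 0.13 to 0.21 kg, upright. Origin: centre of its mouth (lower end); z up. Lower 30 mm: steel hexagon 24.4 mm across flats, hexagonal opening 17.4 mm across flats, 22 mm deep, for a 15 mm nut; x is square to a pair of flats. Then a 12 mm round stem; on top the handle bar, 70 mm long along x, 14 mm wide (y), 18 mm high
- handle_s (a point): centre of the handle bar of spanner_s, 97 mm above its mouth; pinch the bar across its y axis, from above
- spanner_m: middle T-handled box spanner, red handle, 106 mm tall, 0.13 to 0.21 kg, upright. Origin: centre of its mouth (lower end); z up. Lower 30 mm: steel hexagon 31.4 mm across flats, hexagonal opening 24.4 mm across flats, 22 mm deep, for a 22 mm nut; x is square to a pair of flats. Then a 12 mm round stem; on top the handle bar, 70 mm long along x, 14 mm wide (y), 18 mm high
- handle_m (a point): centre of the handle bar of spanner_m, 97 mm above its mouth; pinch the bar across its y axis, from above
- spanner_l: large T-handled box spanner, green handle, 106 mm tall, 0.13 to 0.21 kg, upright. Origin: centre of its mouth (lower end); z up. Lower 30 mm: steel hexagon 38.4 mm across flats, hexagonal opening 31.4 mm across flats, 22 mm deep, for a 29 mm nut; x is square to a pair of flats. Then a 12 mm round stem; on top the handle bar, 70 mm long along x, 14 mm wide (y), 18 mm high
- handle_l (a point): centre of the handle bar of spanner_l, 97 mm above its mouth; pinch the bar across its y axis, from above
- buffer_bottle: bystander, to be left alone: white bottle, 56 mm across, 120 mm tall. Origin: centre of its underside
- tube_rack: bystander, to be left alone: orange tube rack, 70 x 120 mm, 35 mm high. Origin: centre of its underside
- tip_box: bystander, to be left alone: teal tip box with clear lid, 85 x 120 mm, 65 mm high. Origin: centre of its underside
- marker_pen: bystander, to be left alone: black and blue marker lying down, 130 mm long, 13 mm thick. Origin: centre of its underside
- rotor_lid: bystander, to be left alone: grey round lid with black knob, 130 mm across, 28 mm high. Origin: centre of its underside
- sample_jar: bystander, to be left alone: amber jar, 60 mm across, 60 mm tall. Origin: centre of its underside
- pen_cup: bystander, to be left alone: grey cup, 70 mm across, 90 mm tall. Origin: centre of its underside

How it is judged:
By the outcome, as a careful person would: the job done as asked, in the order asked, and still so for the second after the job is handed in, while the arm keeps its last pose, push and grip.
It also fails if it takes over 72 s, if anything falls off the work surface, if the arm or the gripper's body presses on something with over 40 N, if the wrist force passes 120 N, or if a joint passes its speed limit or range.

## Working session

There is one attempt and no reset: what is moved stays moved. The work goes in short steps, Python scripts to look and compute and a tool call to move; the robot and the scene stay as the last step left them, time stands still between calls to the robot, and variables do not carry over. Pictures are saved under pics/ and viewed, at most 10 in all, crops included, and the job is handed in when it is done.

```bash
ls; mkdir -p pics
```

Run:
```python
from rig import robot
import cv2
s=robot.read_state();print(s)
for n in("scene","top","wrist"):
    c=robot.read_camera(n);cv2.imwrite(f"pics/{n}0.png",c["image"][:,:,::-1]);print(n,c["fovy"],c["cx"],c["cy"],c["D"],c["view"])
a=cv2.imread("pics/scene0.png");b=cv2.imread("pics/top0.png")
```

```text
pics
rig.py
{'time': 0.0, 'joints': array([-1.26411106e+00,  8.79753957e-02,  1.37224639e+00, -2.40690669e-05,
        1.68362977e+00, -1.03113126e-01]), 'dq': array([-0.00059065, -0.00263769, -0.00064896,  0.00051981,  0.00163329,
        0.00021976]), 'tau': array([ 6.14008623e-04, -3.40179241e+01, -3.02427149e+01,  7.17027392e-02,
        3.27562506e-02, -1.72923042e-04]), 'tool_pos': array([ 0.21892747, -0.50387898,  0.17959712]), 'tool_rot': array([-1.12239352e-03,  9.79081148e-01,  2.03467023e-01, -1.26661957e-04]), 'force': array([ 0.52967219,  0.37616286, -0.23105305]), 'moment': array([-0.01602555, -0.00823422, -0.00051212]), 'grip_force': 0.0, 'width': 0.09420557139944016}
scene 55.485110336904896 257.0784933463076 197.08732482035526 [-0.00312004  0.          0.          0.          0.        ] [[-0.13594204  0.9905567   0.01780951  0.04654287]
 [-0.73343122 -0.11270716  0.67035493  0.32563456]
 [ 0.66603183  0.07806737  0.74182686 -1.47409818]
 [ 0.          0.          0.          1.        ]]
top 45.51107825233461 254.1090479861352 191.25103408406275 [-0.09731353  0.          0.          0.          0.        ] [[ 0.01790672 -0.99965354 -0.01929133  0.04582395]
 [ 0.985712    0.01441837  0.16782122 -0.54649299]
 [-0.16748493 -0.02202082  0.98562867 -1.32718476]
 [ 0.          0.          0.          1.        ]]
wrist 69.11994917185169 257.35720869066375 193.59417835237912 [0.01786499 0.         0.         0.         0.        ] [[ 0.39810546 -0.91733723 -0.00210826 -0.54965705]
 [ 0.8888626   0.38631421 -0.24634248  0.02571585]
 [ 0.22679358  0.09619633  0.96918055 -0.39124316]
 [ 0.          0.          0.          1.        ]]
```

View pics/scene0.png

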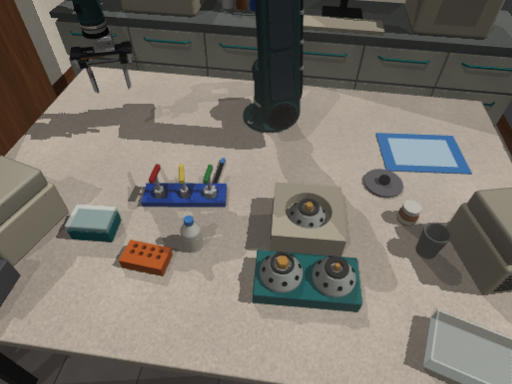

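View pics/top0.png

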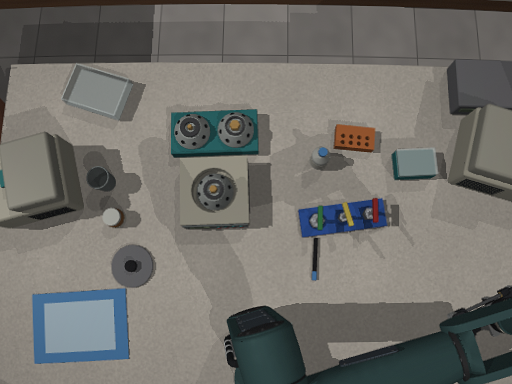

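The scene view shows the rack (185,193) with red, yellow and green handles from left to right, and the centrifuge nut at (309,207). The top view shows the nut at (214,189) and handles green (320,217), yellow (348,215) and red (376,210). Next I'll measure from both views.

Create h.py:
```python
import numpy as np,cv2
from rig import robot
def K(c):
    f=c["image"].shape[0]/2/np.tan(np.radians(c["fovy"])/2)
    return np.array([[f,0,c["cx"]],[0,f,c["cy"]],[0,0,1]])
def ray(c,uv):
    n=cv2.undistortPoints(np.array([[uv]],float),K(c),np.array(c["D"],float))[0,0]
    V=c["view"];R=V[:3,:3];o=-R.T@V[:3,3];d=R.T@np.array([n[0],-n[1],-1.]);return o,d/np.linalg.norm(d)
def plane(c,uv,z):
    o,d=ray(c,uv);return o+d*(z-o[2])/d[2]
def proj(c,P):
    q=c["view"][:3,:3]@np.asarray(P,float)+c["view"][:3,3];q=q*[1,-1,-1]
    return cv2.projectPoints(q[None],np.zeros(3),np.zeros(3),K(c),np.array(c["D"],float))[0][0,0]
def tri(*cu):
    A=np.zeros((3,3));b=np.zeros(3);L=[]
    for c,uv in cu:
        o,d=ray(c,uv);M=np.eye(3)-np.outer(d,d);A+=M;b+=M@o;L.append((M,o))
    p=np.linalg.solve(A,b);return p,max(np.linalg.norm(M@(p-o)) for M,o in L)
HUE=dict(red=[(0,8),(172,180)],yellow=[(20,32)],green=[(45,75)],brass=[(10,22)])
def mask(c,name,s=110,v=60):
    h=cv2.cvtColor(c["image"],cv2.COLOR_RGB2HSV)
    m=np.zeros(h.shape[:2],bool)
    for a,b in HUE[name]: m|=(h[...,0]>=a)&(h[...,0]<=b)&(h[...,1]>s)&(h[...,2]>v)
    return m.astype(np.uint8)
def blobs(c,name,amin=15,**k):
    n,l,st,ce=cv2.connectedComponentsWithStats(mask(c,name,**k))
    return [(st[i,4],ce[i].round(1),cv2.minAreaRect(np.argwhere(l==i)[:,::-1].astype(np.float32))) for i in range(1,n) if st[i,4]>=amin]
```

Run:
```python
from h import *
C={n:robot.read_camera(n) for n in("scene","top")}
for n in C:
    for k in HUE:
        for b in blobs(C[n],k): print(n,k,b)
def up(n,x,y,w,h,f): return cv2.resize(C[n]["image"][y:y+h,x:x+w,::-1],None,fx=f,fy=f,interpolation=cv2.INTER_CUBIC)
a=up("top",165,100,100,130,4);b=up("top",295,190,110,65,3.6);s=up("scene",125,150,110,65,3.6)
im=np.zeros((520,800,3),np.uint8);im[:520,:400]=a;im[:234,400:796]=b;im[260:494,400:796]=s
cv2.imwrite("pics/comp1.png",im)
```

```text
scene red (np.int32(108), array([154.1, 173.4]), ((154.10353088378906, 173.25149536132812), (5.769231796264648, 19.307693481445312), 22.61986541748047))
scene yellow (np.int32(87), array([180.9, 173.9]), ((181.0, 174.0), (18.0, 4.0), 90.0))
scene green (np.int32(66), array([207.6, 172.9]), ((207.65003967285156, 172.55001831054688), (4.110960960388184, 16.443843841552734), 18.434947967529297))
scene brass (np.int32(4850), array([19.6, 79. ]), ((28.0, 77.5), (56.0, 155.0), 0.0))
scene brass (np.int32(110), array([69.3, 74.7]), ((69.50000762939453, 74.50000762939453), (9.899494171142578, 14.142135620117188), 45.0))
scene brass (np.int32(62), array([308.9, 205.6]), ((308.8999938964844, 205.70001220703125), (7.602630138397217, 8.497057914733887), 26.56505012512207))
scene brass (np.int32(44), array([411.3, 218.1]), ((410.5, 218.0), (4.0, 13.0), 90.0))
scene brass (np.int32(1245), array([145.2, 256.9]), ((145.0192413330078, 256.90386962890625), (50.597965240478516, 29.221303939819336), 11.309932708740234))
scene brass (np.int32(133), array([282.3, 261.5]), ((282.0, 261.5), (13.0, 12.0), 90
[... 193 characters left out ...]
 90.0))
top yellow (np.int32(121), array([347.5, 214. ]), ((347.3000183105469, 213.90000915527344), (24.03331184387207, 5.05964469909668), 71.56505584716797))
top green (np.int32(105), array([319.8, 217.3]), ((320.0, 217.5), (23.0, 4.0), 90.0))
top brass (np.int32(78), array([234.4, 124.7]), ((234.5, 124.5), (9.0, 9.0), 90.0))
top brass (np.int32(20), array([189.4, 126.8]), ((189.50001525878906, 127.00001525878906), (4.949747085571289, 3.535533905029297), 45.0))
top brass (np.int32(907), array([354.5, 137.6]), ((354.3475646972656, 137.87196350097656), (40.41794204711914, 24.62623405456543), 6.34019136428833))
top brass (np.int32(38), array([212.8, 188.7]), ((213.0, 189.0), (6.0, 6.0), 90.0))
```

View pics/comp1.png

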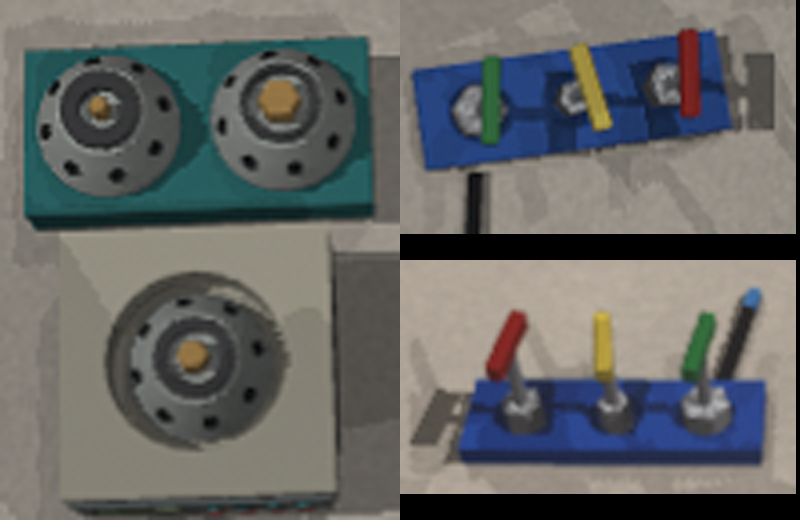

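Nut areas on the block are small (left) and large (right), and the centrifuge nut at composite (193,356) is in between, so it should be the 22 mm nut and the red spanner. I'll triangulate that spanner and the nut, then check with the wrist camera.

Run:
```python
from h import *
C={n:robot.read_camera(n) for n in("scene","top")}
s,t=C["scene"],C["top"]
def ends(c,k):
    p=np.argwhere(mask(c,k)*(cv2.connectedComponents(mask(c,k))[1]>0))[:,::-1].astype(float);m=p.mean(0);d=np.linalg.svd(p-m,full_matrices=False)[2][0];d*=np.sign(d[1])
    q=(p-m)@d;return m,m+d*q.min(),m+d*q.max()
for k in("red","yellow","green"):
    a=ends(s,k);b=ends(t,k)
    print(k,tri((s,a[0]),(t,b[0])))
    e1=plane(t,b[1],.11);e2=plane(t,b[2],.11);print("  ends z.11",e1,e2,np.degrees(np.arctan2(*(e1-e2)[1::-1])))
print("nut",tri((s,(308.9,205.6)),(t,(212.8,188.7))))
print("sizes:", [np.linalg.norm(plane(t,(u+.5*np.sqrt(A),v),z)-plane(t,(u-.5*np.sqrt(A),v),z)) for u,v,A,z in((234.4,124.7,78,.1),(189.4,126.8,20,.1),(212.8,188.7,38,.109))])
```

```text
red (array([ 0.48754948, -0.28944072,  0.10451255]), np.float64(0.004069331145834019))
  ends z.11 [ 0.48805994 -0.30065114  0.11      ] [0.42272263 0.15277758 0.11      ] -81.80034262077189
yellow (array([ 0.46546306, -0.22647671,  0.09203319]), np.float64(0.007053429082562679))
  ends z.11 [ 0.48681211 -0.18936634  0.11      ] [ 0.24105331 -0.64768952  0.11      ] 61.79921609051826
green (array([ 0.46315515, -0.13488797,  0.10699398]), np.float64(0.0005014599759195663))
  ends z.11 [ 0.49521605 -0.13474561  0.11      ] [ 0.42953142 -0.13330445  0.11      ] -1.2569078451584486
nut (array([0.54219863, 0.17277819, 0.10084323]), np.float64(0.00030349726362949585))
sizes: [np.float64(0.026229624997223394), np.float64(0.013396162527364808), np.float64(0.017774368271704505)]
```

Add to h.py:
```python
from scipy.spatial.transform import Rotation as Ro
def tool():
    s=robot.read_state();q=s["tool_rot"];return s["tool_pos"],Ro.from_quat(np.r_[q[1:],q[0]])
def togo(P,yaw):
    "tool deltas (position in present axes), rotvec to tool-down with tool x at world angle yaw"
    p,R=tool();G=Ro.from_euler("z",yaw)*Ro.from_euler("x",np.pi)
    print("d",(R.inv().apply(np.array(P)-p)).round(4),"rv",(R.inv()*G).as_rotvec().round(4),"yaw",np.arctan2(*R.as_matrix()[1::-1,0]).round(4))
```

Run:
```python
from h import *
c=robot.read_camera("wrist");p,R=tool()
o,d=ray(c,(c["cx"],c["cy"]));print("cam in tool",R.inv().apply(o-p),R.inv().apply(d))
# camera-up in tool
print(R.inv().apply(c["view"][1,:3]))
togo((0.42,-0.29,0.28),0)
```

```text
cam in tool [ 0.07129344  0.00061131 -0.20452481] [-2.46506778e-01 -4.13332399e-04  9.69140979e-01]
[9.69141023e-01 1.96554318e-04 2.46506873e-01]
d [ 0.2697 -0.1166 -0.0993] rv [-2.000e-04  0.000e+00  4.097e-01] yaw 0.4097
```

Request:
{"api": "hand_motion", "payload": {
  "increments": [
    [0.06, 0.036, -0.01, -0.011, 0, 0, 0],
    [0.06, 0.036, -0.01, -0.011, 0, 0, 0],
    [0.06, 0.036, -0.01, -0.011, 0, 0, 0],
    [0.06, 0.036, -0.01, -0.011, 0, 0, 0],
    [0.06, 0.036, -0.01, -0.011, 0, 0, 0],
    [0.06, 0.036, -0.01, -0.011, 0, 0, 0],
    [0.06, 0.036, -0.01, -0.011, 0, 0, 0],
    [0.06, 0.036, -0.01, -0.011, 0, 0, 0],
    [0.06, 0.036, -0.01, -0.011, 0, 0, 0]
  ]
}}

```text
time: 1.15
tool_pos: [0.4816, -0.2914, 0.2805]
tool_rot: [0.0, 0.979, 0.203, 0.0]
force: [0.6, -0.9, 0.2]
width: 0.06
grip_force: 0.0
```

Request:
{"api": "hand_motion", "payload": {
  "increments": [
    [0.06, 0, 0, 0, 0, 0, 0.1025],
    [0.06, 0, 0, 0, 0, 0, 0.1025],
    [0.06, 0, 0, 0, 0, 0, 0.1025],
    [0.06, 0, 0, 0, 0, 0, 0.1025],
    [0.06, 0, 0, 0, 0, 0, 0],
    [0.06, 0, 0, 0, 0, 0, 0]
  ]
}}

```text
time: 1.65
tool_pos: [0.4805, -0.2928, 0.2798]
tool_rot: [0.0, 1.0, 0.001, -0.0]
force: [-0.1, -0.5, 0.2]
width: 0.06
grip_force: 0.0
```

Run:
```python
from h import *
c=robot.read_camera("wrist");cv2.imwrite("pics/w1.png",c["image"][:,:,::-1])
for k in("red","yellow","green"):
    for b in blobs(c,k,60):print(k,b)
```

```text
red (np.int32(472), array([257.6, 171.1]), ((257.5, 171.5), (49.0, 9.0), 90.0))
yellow (np.int32(565), array([200.6, 179.7]), ((200.8536376953125, 179.81707763671875), (50.32482147216797, 12.297233581542969), 69.775146484375))
yellow (np.int32(377), array([139.2, 299.5]), ((141.1028594970703, 299.0697021484375), (18.650678634643555, 57.69343566894531), 10.17551040649414))
yellow (np.int32(142), array([379.6, 306.9]), ((378.9999694824219, 305.4999694824219), (7.999999046325684, 42.99999237060547), 0.0))
yellow (np.int32(162), array([398. , 347.8]), ((400.5, 349.5), (11.0, 35.0), 90.0))
yellow (np.int32(122), array([447.4, 348. ]), ((449.0, 349.5), (9.0, 28.0), 90.0))
green (np.int32(532), array([144. , 187.7]), ((144.4517364501953, 187.92071533203125), (48.41551971435547, 11.875503540039062), 85.2363510131836))
```

View pics/w1.png

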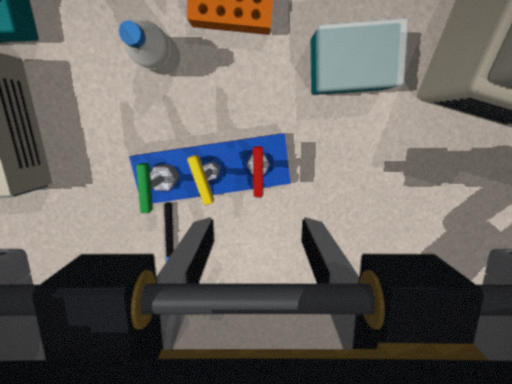

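The wrist view shows red at (258,171), vertical in the image and so along world x, yellow at (200,180) and green at (144,188), with the fingers clear of them. I'll triangulate red against the top view.

Add to h.py:
```python
def bar(c,name):
    "centre and ends of the largest blob of a handle colour in the rack area"
    n,l,st,ce=cv2.connectedComponentsWithStats(mask(c,name))
    i=1+np.argmax(st[1:,4]);p=np.argwhere(l==i)[:,::-1].astype(float);m=p.mean(0)
    d=np.linalg.svd(p-m,full_matrices=False)[2][0];d*=np.sign(d[1]);q=(p-m)@d
    return m,m+d*q.min(),m+d*q.max()
```

Run:
```python
from h import *
C={n:robot.read_camera(n) for n in("scene","top","wrist")}
np.save("w1.npy",C["wrist"],allow_pickle=True)
for k in("red",):
    B={n:bar(C[n],k) for n in C};print({n:B[n][0].round(1) for n in B})
    for pr in(("wrist","top"),("wrist","scene"),("scene","top","wrist")):print(pr,tri(*[(C[n],B[n][0]) for n in pr]))
    for n in("wrist","top"):
        e=[plane(C[n],x,.110) for x in B[n]];print(n,e,np.arctan2(*(e[1]-e[2])[1::-1]))
```

```text
{'scene': array([154. , 173.3]), 'top': array([374.1, 211.7]), 'wrist': array([257.5, 171.3])}
('wrist', 'top') (array([ 0.48386232, -0.29399872,  0.08831217]), np.float64(0.0004216080002238442))
('wrist', 'scene') (array([ 0.48704006, -0.29390026,  0.1043709 ]), np.float64(0.0002833900738441487))
('scene', 'top', 'wrist') (array([ 0.4841422 , -0.29370288,  0.10008777]), np.float64(0.002923782212200772))
wrist [array([ 0.48784343, -0.29366143,  0.11      ]), array([ 0.5205321 , -0.29343509,  0.11      ]), array([ 0.45313835, -0.29390161,  0.11      ])] 0.006922302613778296
top [array([ 0.48082755, -0.28906713,  0.11      ]), array([ 0.4866987 , -0.29352902,  0.11      ]), array([ 0.47508129, -0.28470244,  0.11      ])] -0.6497258374411725
```

Request:
{"api": "hand_motion", "payload": {
  "increments": [
    [0.06, 0.006, -0.039, 0, 0, 0, 0],
    [0.06, 0.006, -0.039, 0, 0, 0, 0],
    [0.06, 0.006, -0.039, 0, 0, 0, 0],
    [0.06, 0.006, -0.039, 0, 0, 0, 0],
    [0.06, 0.006, -0.039, 0, 0, 0, 0],
    [0.06, 0.006, -0.039, 0, 0, 0, 0],
    [0.06, 0.006, -0.039, 0, 0, 0, 0],
    [0.06, 0.006, -0.039, 0, 0, 0, 0],
    [0.06, 0.006, -0.039, 0, 0, 0, 0],
    [0.06, 0.006, -0.039, 0, 0, 0, 0],
    [0.06, 0.006, -0.039, 0.005, 0, 0, 0],
    [0.06, 0.006, -0.039, 0.005, 0, 0, 0]
  ]
}}

```text
time: 2.85
tool_pos: [0.5527, 0.1771, 0.2703]
tool_rot: [-0.0, 1.0, 0.0, 0.001]
force: [0.8, -0.3, 0.3]
width: 0.0603
grip_force: 0.0
```

Request:
{"api": "hand_motion", "payload": {
  "increments": [
    [0.06, -0.02, 0, 0.01, 0, 0, 0],
    [0.06, 0, 0, 0, 0, 0, 0],
    [0.06, 0, 0, 0, 0, 0, 0]
  ]
}}

```text
time: 3.1
tool_pos: [0.532, 0.1752, 0.2591]
tool_rot: [0.0, 1.0, 0.001, -0.001]
force: [0.3, 0.7, 0.7]
width: 0.0598
grip_force: 0.0
```

Run:
```python
from h import *
c=robot.read_camera("wrist");np.save("n1.npy",c,allow_pickle=True)
for b in blobs(c,"brass",60):print(b)
u,v=proj(c,(0.542,0.173,.105)).astype(int);print(u,v)
cv2.imwrite("pics/n1.png",cv2.resize(c["image"][v-50:v+50,u-50:u+50,::-1],None,fx=6,fy=6,interpolation=cv2.INTER_CUBIC))
```

```text
(np.int32(199), array([192.7,   8.5]), ((193.0, 8.5), (17.0, 14.0), 90.0))
(np.int32(421), array([309.1,   7.8]), ((310.0, 9.0), (18.0, 28.0), 90.0))
(np.int32(165), array([508.2,  47.2]), ((507.0, 42.5), (31.0, 8.0), 90.0))
(np.int32(225), array([259.1, 170.4]), ((259.0, 170.0), (16.0, 16.0), 90.0))
(np.int32(369), array([ 77. , 207.4]), ((74.32001495361328, 207.260009765625), (37.20000076293945, 21.000001907348633), 53.13010025024414))
(np.int32(609), array([139.8, 300.1]), ((141.73890686035156, 299.46923828125), (20.271957397460938, 58.011680603027344), 6.709836959838867))
(np.int32(442), array([376.3, 300.8]), ((374.10345458984375, 299.20458984375), (58.04962158203125, 17.210432052612305), 79.5625228881836))
(np.int32(2044), array([324.5, 351.5]), ((311.0, 350.5), (13.0, 300.0), 90.0))
(np.int32(141), array([473. , 350.3]), ((473.2830505371094, 349.99053955078125), (22.825214385986328, 8.64444351196289), 29.05460548400879))
258 171
```

View pics/n1.png

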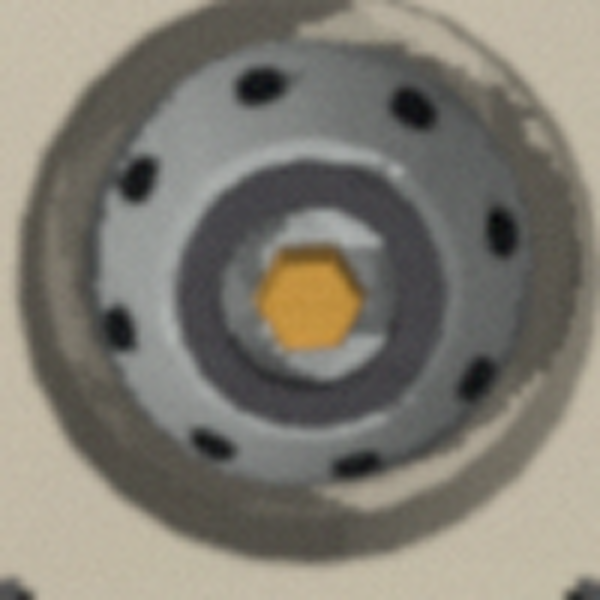

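The nut is at the centre (310,300) of the crop. A bore/ring ratio of 168/265 gives about 38–40 mm, so it is the 22 mm nut, with its flats near ±x. I'll descend for the angle and for a second view of the height.

Request:
{"api": "hand_motion", "payload": {
  "increments": [
    [0.06, 0.004, 0, 0.03, 0, 0, 0],
    [0.06, 0.004, 0, 0.03, 0, 0, 0],
    [0.06, 0.004, 0.001, 0.03, 0, 0, 0],
    [0.06, 0, 0, 0, 0, 0, 0],
    [0.06, 0, 0, 0, 0, 0, 0]
  ]
}}

```text
time: 3.57
tool_pos: [0.5448, 0.1726, 0.1699]
tool_rot: [0.0, 1.0, -0.001, -0.001]
force: [-0.4, -0.2, 1.1]
width: 0.0601
grip_force: 0.0
```

Run:
```python
from h import *
c=robot.read_camera("wrist");a=np.load("n1.npy",allow_pickle=True).item()
np.save("n2.npy",c,allow_pickle=True)
def nutb(c): return min(blobs(c,"brass",60),key=lambda b:np.hypot(*(b[1]-proj(c,(.542,.173,.109)))))
A,B=nutb(a),nutb(c);print(A,B);print(tri((a,A[1]),(c,B[1])))
for z in(.105,.109):print(plane(c,B[1],z),plane(a,A[1],z))
u,v=B[1].astype(int)
cv2.imwrite("pics/n2.png",cv2.resize(c["image"][v-30:v+30,u-30:u+30,::-1],None,fx=10,fy=10,interpolation=cv2.INTER_CUBIC))
# hex edges: bright top face contour, 6-fold phase in world frame
g=cv2.resize(c["image"],None,fx=8,fy=8,interpolation=cv2.INTER_CUBIC)
h=cv2.cvtColor(g,cv2.COLOR_RGB2HSV);m=((h[...,0]>8)&(h[...,0]<24)&(h[...,1]>110)&(h[...,2]>150)).astype(np.uint8)
l=cv2.connectedComponents(m)[1];i=l[int(B[1][1]*8),int(B[1][0]*8)]
k=cv2.findContours((l==i).astype(np.uint8),cv2.RETR_EXTERNAL,cv2.CHAIN_APPROX_NONE)[0][0][:,0]
W=np.array([plane(c,(p+.5)/8-.5,.109)[:2] for p in k[::3]])
hull=W-W.mean(0);print("ctr",(W.max(0)+W.min(0))/2)
t=np.arange(0,np.pi,np.radians(1));w=[np.ptp(hull@[np.cos(x),np.sin(x)]) for x in t]
F=np.sum(np.array(w)*np.exp(6j*t));print("flat normal deg",(np.degrees(np.angle(-F))/6),"width",min(w),max(w))
```

```text
(np.int32(225), array([259.1, 170.4]), ((259.0, 170.0), (16.0, 16.0), 90.0)) (np.int32(409), array([257.3, 197.1]), ((257.15386962890625, 197.23077392578125), (23.852108001708984, 21.0786075592041), 56.30992889404297))
(array([0.54174494, 0.17215561, 0.09643958]), np.float64(3.114097629105416e-05))
[0.54404507 0.1721182  0.105     ] [0.54319416 0.17224791 0.105     ]
[0.54512106 0.17211523 0.109     ] [0.54387014 0.17227653 0.109     ]
ctr [0.54252396 0.17247331]
flat normal deg 2.1751025944196063 width 0.01823986843757496 0.021311778019301997
```

View pics/n2.png

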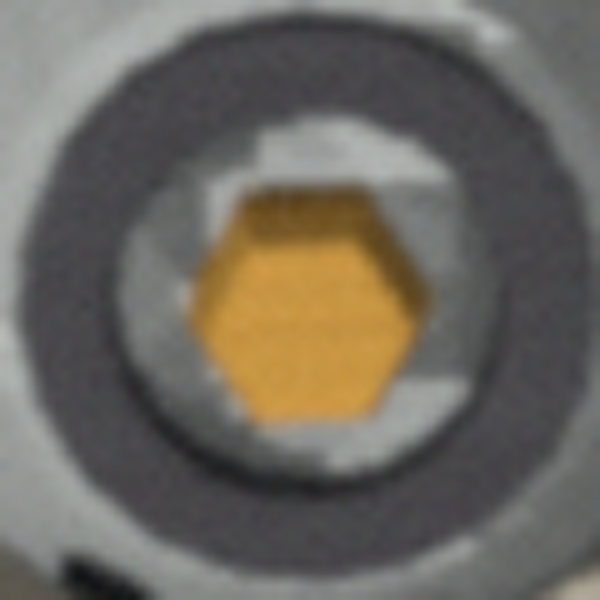

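The bright top face's centre is (0.5425,0.1725), with flat normal about +2°. Crop edges at (262,422)-(370,410) agree. Now for the red spanner.

Request:
{"api": "hand_motion", "payload": {
  "increments": [
    [0.06, 0, 0, -0.035, 0, 0, 0],
    [0.06, -0.005, 0.039, -0.035, 0, 0, 0],
    [0.06, -0.005, 0.04, 0, 0, 0, 0],
    [0.06, -0.005, 0.04, 0, 0, 0, 0],
    [0.06, -0.005, 0.04, 0, 0, 0, 0],
    [0.06, -0.005, 0.04, 0, 0, 0, 0],
    [0.06, -0.005, 0.04, 0, 0, 0, 0],
    [0.06, -0.005, 0.04, 0, 0, 0, 0],
    [0.06, -0.005, 0.04, 0, 0, 0, 0],
    [0.06, -0.005, 0.04, 0, 0, 0, 0],
    [0.06, -0.005, 0.04, 0, 0, 0, 0],
    [0.06, -0.005, 0.04, 0.02, 0, 0, 0]
  ]
}}

```text
time: 4.62
tool_pos: [0.4931, -0.2585, 0.2229]
tool_rot: [0.005, 1.0, -0.001, 0.007]
force: [1.4, 0.1, 0.7]
width: 0.0601
grip_force: 0.0
```

Request:
{"api": "hand_motion", "payload": {
  "increments": [
    [0.06, -0.002, 0.023, 0.02, 0, 0, 0],
    [0.06, 0, 0, 0.02, 0, 0, 0],
    [0.06, 0, 0, 0, 0, 0, 0],
    [0.06, 0, 0, 0, 0, 0, 0]
  ]
}}

```text
time: 4.95
tool_pos: [0.4892, -0.2775, 0.1762]
tool_rot: [0.001, 1.0, -0.001, 0.001]
force: [-0.1, -0.4, 0.4]
width: 0.0599
grip_force: 0.0
```

Run:
```python
from h import *
c=robot.read_camera("wrist");w=np.load("w1.npy",allow_pickle=True).item()
a,b=bar(w,"red"),bar(c,"red")
for i in range(3):print(tri((w,a[i]),(c,b[i])))
e=[plane(c,x,.108) for x in b];print(e,np.arctan2(*(e[1]-e[2])[1::-1]))
togo((.487,-.294,.085),0)
```

```text
(array([ 0.48652744, -0.29380878,  0.10178093]), np.float64(0.00016813627634341762))
(array([ 0.51963425, -0.29364859,  0.09681407]), np.float64(0.00029698563017873216))
(array([ 0.4533175 , -0.29385788,  0.11075468]), np.float64(4.6964756421614276e-05))
[array([ 0.48825902, -0.29359558,  0.108     ]), array([ 0.52143263, -0.29323762,  0.108     ]), array([ 0.45220656, -0.29397654,  0.108     ])] 0.010673711372602127
d [-0.0033  0.0164  0.0923] rv [ 0.0026 -0.004  -0.0002] yaw -0.0001
```

Request:
{"api": "hand_motion", "payload": {
  "increments": [
    [0.06, -0.002, 0.016, 0.012, 0, 0, 0],
    [0.06, 0, 0, 0.03, 0, 0, 0],
    [0.06, 0, 0, 0.03, 0, 0, 0],
    [0.06, 0, 0, 0.02, 0, 0, 0],
    [0.06, 0, 0, 0, 0, 0, 0],
    [0.06, 0, 0, 0, 0, 0, 0]
  ],
  "force": 40
}}

```text
time: 5.5
tool_pos: [0.4879, -0.2924, 0.0839]
tool_rot: [0.001, 1.0, 0.001, 0.001]
force: [0.3, -0.6, 1.0]
width: 0.0601
grip_force: 0.0
```

Request:
{"api": "hand_motion", "payload": {
  "increments": [
    [0, 0, 0, 0, 0, 0, 0],
    [0, 0, 0, 0, 0, 0, 0],
    [0, 0, 0, 0, 0, 0, 0],
    [0, 0, 0, 0, 0, 0, 0],
    [0, 0, 0, 0, 0, 0, 0],
    [0, 0, 0, 0, 0, 0, 0],
    [0, 0, 0, 0, 0, 0, 0],
    [0, 0, 0, 0, 0, 0, 0]
  ]
}}

```text
time: 6.17
tool_pos: [0.4868, -0.2929, 0.082]
tool_rot: [0.0, 1.0, -0.0, 0.0]
force: [-0.3, -1.2, 0.4]
width: 0.0135
grip_force: 40.0
```

Request:
{"api": "hand_motion", "payload": {
  "increments": [
    [0, 0, 0, -0.02, 0, 0, 0],
    [0, 0, 0, -0.03, 0, 0, 0],
    [0, 0, 0, -0.03, 0, 0, 0],
    [0, 0, 0, -0.03, 0, 0, 0],
    [0, 0, 0, -0.03, 0, 0, 0],
    [0, 0, 0, -0.03, 0, 0, 0],
    [0, 0, 0, 0, 0, 0, 0],
    [0, 0, 0, 0, 0, 0, 0]
  ]
}}

```text
time: 6.83
tool_pos: [0.4875, -0.2933, 0.2535]
tool_rot: [0.001, 1.0, -0.0, 0.001]
force: [0.4, 0.7, -2.6]
width: 0.0132
grip_force: 40.0
```

Request:
{"api": "hand_motion", "payload": {
  "increments": [
    [0, 0.005, -0.035, 0, 0, 0, 0],
    [0, 0.005, -0.035, 0, 0, 0, 0],
    [0, 0.005, -0.035, 0, 0, 0, 0],
    [0, 0.005, -0.035, 0, 0, 0, 0],
    [0, 0.005, -0.035, 0, 0, 0, 0],
    [0, 0.005, -0.035, 0, 0, 0, 0],
    [0, 0.005, -0.035, 0, 0, 0, 0],
    [0, 0.005, -0.035, 0, 0, 0, 0],
    [0, 0.005, -0.035, 0, 0, 0, 0],
    [0, 0.005, -0.035, 0, 0, 0, 0],
    [0, 0.005, -0.035, 0, 0, 0, 0],
    [0, 0, -0.035, 0, 0, 0, 0]
  ]
}}

```text
time: 7.83
tool_pos: [0.541, 0.1288, 0.2478]
tool_rot: [0.0, 1.0, -0.0, -0.003]
force: [0.7, 0.3, -2.2]
width: 0.0134
grip_force: 40.0
```

Request:
{"api": "hand_motion", "payload": {
  "increments": [
    [0, 0, -0.035, 0, 0, 0, 0],
    [0, 0, -0.011, 0, 0, 0, -0.04],
    [0, 0, 0, 0, 0, 0, 0],
    [0, 0, 0, 0, 0, 0, 0],
    [0, 0, 0, 0, 0, 0, 0]
  ]
}}

```text
time: 8.25
tool_pos: [0.5417, 0.1717, 0.2505]
tool_rot: [0.001, 1.0, 0.019, -0.001]
force: [-0.9, 1.3, -1.2]
width: 0.0133
grip_force: 40.0
```

Run:
```python
from h import *
togo((.543,.1725,.20),.038)
c=robot.read_camera("wrist");s=robot.read_camera("scene");t=robot.read_camera("top")
print(bar(c,"red"),bar(s,"red")[0])
im=np.zeros((500,800,3),np.uint8)
im[:384,:512]=c["image"][:,:,::-1];im[:,512:800]=cv2.resize(s["image"][120:245,272:344,::-1],(288,500))
cv2.imwrite("pics/h1.png",im)
```

```text
d [ 0.0015 -0.0008  0.0505] rv [ 0.0016  0.0024 -0.0001] yaw 0.0379
(array([257.15250768, 227.28966223]), array([257.20692223, 178.99122007]), array([257.09649343, 277.00799513])) [317.37142857 160.36190476]
```

View pics/h1.png

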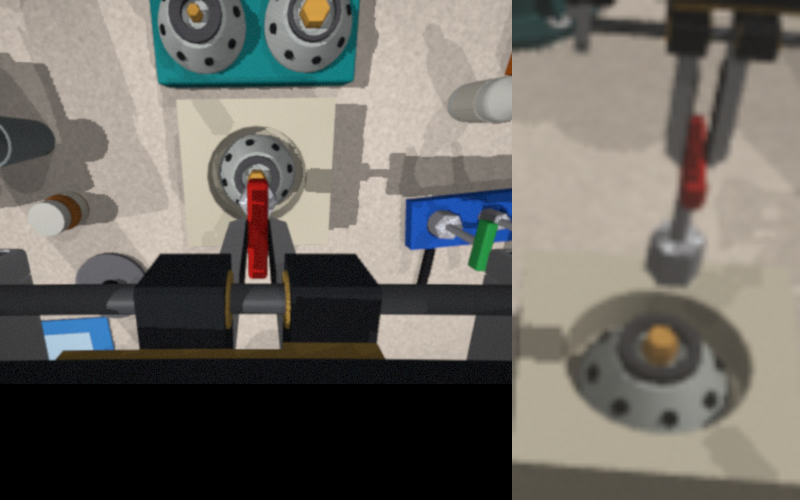

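The wrist view shows the red bar at (257,227), over the bowl. The scene inset shows the red spanner hanging upright above the nut (660,345). I'll check the bar's centre, then descend.

Request:
{"api": "hand_motion", "payload": {
  "increments": [
    [0, 0.001, -0.0008, 0.02, 0, 0, 0],
    [0, 0, 0, 0.02, 0, 0, 0],
    [0, 0, 0, 0.018, 0, 0, 0],
    [0, 0, 0, 0, 0, 0, 0],
    [0, 0, 0, 0, 0, 0, 0],
    [0, 0, 0, 0, 0, 0, 0]
  ]
}}

```text
time: 8.9
tool_pos: [0.5436, 0.1735, 0.1953]
tool_rot: [-0.0, 1.0, 0.019, 0.001]
force: [0.5, -0.0, -1.8]
width: 0.0134
grip_force: 40.0
```

Run:
```python
from h import *
p,R=tool();c=robot.read_camera("wrist");b=bar(c,"red")
e=[plane(c,x,p[2]+.028) for x in b];print(p,e,np.arctan2(*(e[1]-e[2])[1::-1]))
togo((.543,.1725,.19),.038)
s=robot.read_camera("scene");cv2.imwrite("pics/h2.png",cv2.resize(s["image"][140:240,270:350,::-1],(480,600),interpolation=cv2.INTER_CUBIC))
```

```text
[0.54361696 0.17354338 0.19534657] [array([0.54659272, 0.1732175 , 0.22334657]), array([0.5797949 , 0.17450944, 0.22334657]), array([0.50937367, 0.17176907, 0.22334657])] 0.03889439357437269
d [-0.0009  0.0012  0.0059] rv [-0.0004 -0.0032  0.0009] yaw 0.0389
```

View pics/h2.png

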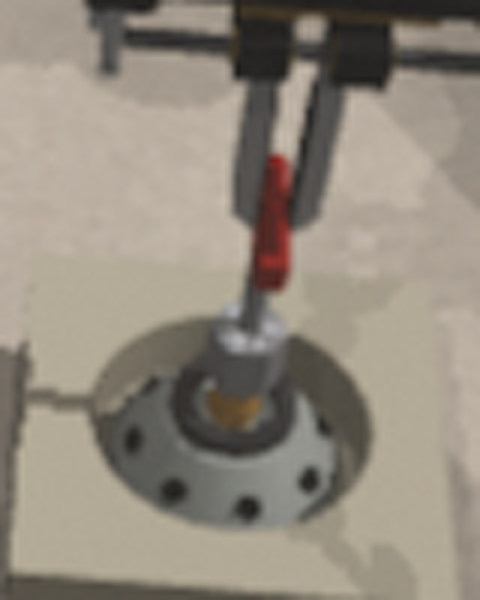

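The hexagon is directly above the nut, at crop (245,370) over (235,405), and upright. Slow descent next.

Request:
{"api": "hand_motion", "payload": {
  "increments": [
    [0, -0.0005, 0.0007, 0.003, 0, 0, 0],
    [0, 0, 0, 0.003, 0, 0, 0],
    [0, 0, 0, 0.003, 0, 0, 0],
    [0, 0, 0, 0.003, 0, 0, 0],
    [0, 0, 0, 0.002, 0, 0, 0],
    [0, 0, 0, 0, 0, 0, 0]
  ]
}}

```text
time: 9.5
tool_pos: [0.542, 0.1733, 0.179]
tool_rot: [0.0, 1.0, 0.02, -0.001]
force: [0.0, 0.0, -2.4]
width: 0.0135
grip_force: 40.0
```

Request:
{"api": "hand_motion", "payload": {
  "increments": [
    [0, 0, 0, 0.003, 0, 0, 0],
    [0, 0, 0, 0.003, 0, 0, 0],
    [0, 0, 0, 0, 0, 0, 0]
  ]
}}

```text
time: 9.75
tool_pos: [0.542, 0.1733, 0.173]
tool_rot: [0.0, 1.0, 0.02, -0.001]
force: [0.5, 0.0, -2.4]
width: 0.0132
grip_force: 40.0
```

Request:
{"api": "hand_motion", "payload": {
  "increments": [
    [0, 0, 0, 0.002, 0, 0, 0],
    [0, 0, 0, 0.002, 0, 0, 0],
    [0, 0, 0, 0.001, 0, 0, 0],
    [0, 0, 0, 0, 0, 0, 0]
  ]
}}

```text
time: 10.08
tool_pos: [0.5423, 0.1733, 0.1686]
tool_rot: [0.0, 1.0, 0.02, -0.0]
force: [0.3, -0.3, -0.9]
width: 0.0132
grip_force: 40.0
```

Request:
{"api": "hand_motion", "payload": {
  "increments": [
    [0, 0, 0, 0.0015, 0, 0, 0],
    [0, 0, 0, 0.0015, 0, 0, 0],
    [0, 0, 0, 0, 0, 0, 0],
    [0, 0, 0, 0, 0, 0, 0]
  ]
}}

```text
time: 10.42
tool_pos: [0.5429, 0.1734, 0.167]
tool_rot: [-0.0, 1.0, 0.02, 0.001]
force: [0.5, -0.4, 2.6]
width: 0.0136
grip_force: 40.0
```

Request:
{"api": "hand_motion", "payload": {
  "increments": [
    [0, 0, 0, 0.001, 0, 0, 0],
    [0, 0, 0, 0, 0, 0, 0],
    [0, 0, 0, 0, 0, 0, 0],
    [0, 0, 0, 0, 0, 0, 0],
    [0, 0, 0, 0, 0, 0, 0],
    [0, 0, 0, 0, 0, 0, 0]
  ]
}}

```text
time: 10.92
tool_pos: [0.5432, 0.1734, 0.1669]
tool_rot: [-0.0, 1.0, 0.02, 0.002]
force: [-0.5, -1.1, 5.6]
width: 0.0132
grip_force: 40.0
```

Run:
```python
from h import *
st=robot.read_state();print(st["force"],st["moment"],abs(st["dq"]).max())
c=robot.read_camera("wrist");s=robot.read_camera("scene")
p,R=tool();e=[plane(c,x,p[2]+.028) for x in bar(c,"red")];print(p,e)
print(tri((c,bar(c,"red")[0]),(s,bar(s,"red")[0])))
im=np.zeros((400,800,3),np.uint8);im[:,:320]=cv2.resize(s["image"][140:240,270:350,::-1],(320,400));im[:360,320:]=cv2.resize(s["image"][130:220,120:240,::-1],(480,360));cv2.imwrite("pics/f.png",im)
```

```text
[-0.49427082 -1.07574806  5.6219475 ] [-0.11641843  0.21525789 -0.01549114] 0.0018802671957816762
[0.54317375 0.17338818 0.16696891] [array([0.54628392, 0.17304447, 0.19496891]), array([0.57998305, 0.17437051, 0.19496891]), array([0.50817186, 0.17154462, 0.19496891])]
(array([0.54242211, 0.17355502, 0.18451122]), np.float64(0.0006688104201395638))
```

View pics/f.png

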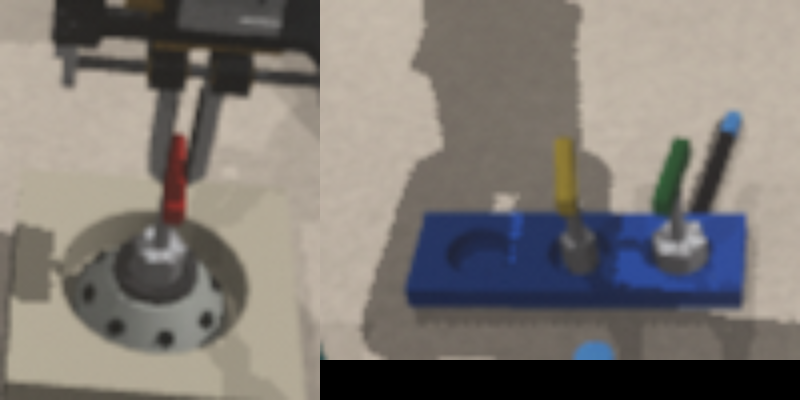

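The spanner's hexagon sits deep in the hub ring at (160,260), upright, and yellow and green stand in the rack. It stopped at the height predicted for fully home, under a push of about 6 N.

```bash
python3 -c "
from rig import robot
print(robot.close_job())"
```

```text
the job is handed in; nothing more can be done
None
```

The red middle spanner is fully home on the nut, upright and held in the closed gripper; it was the only one I tried, because the wrist camera showed a 22 mm nut, so the yellow and green ones never left the rack.

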